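# Sort the air valves by the strength of their springs

### The arm

A 6-joint arm with a two-finger parallel gripper is mounted at the origin on the work surface. World frame = base frame: x ahead of the robot, y to its left, z up, the work surface at z = 0. Lengths are in mm, angles in rad, forces in N, time in s.
With the tool pointing down it reaches from about 300 to 775 mm from the base axis. Payload 14.6 kg.
Tool frame: the origin (TCP) lies at the very end of the fingers, on their centre line; the grasp point (between the pads) lies 19 mm behind it; z points along the fingers, y is the line along which they close (so a half turn about z gives the same grasp; the last joint's range is limited). The gripper opens to 94 mm and grips with 3 to 60 N. Pads are 16 mm wide; open, the fingers measure 119 mm over their backs; the gripper's body (75 mm by 177 mm) begins 78 mm behind the grasp point.
Start: joints at [-1.392, 0.3, 1.521, -0, 1.321, -0.067], TCP at [133.826, -533.46, 205.446] pointing down, gripper open.
Joint ranges: [-3.03, 3.03], [-0.79, 2.21], [0.23, 2.52], [-1.04, 4.18], [0, 3.07], [-2.55, 2.55]. Speed limits (rad/s): [2.22, 2.22, 2.57, 3.14, 3.14, 3.14].

### API

Orientations are given as [roll, pitch, yaw] about the fixed x, y, z axes, in that order (R = Rz(yaw) Ry(pitch) Rx(roll)).
In Python, from cell import manip gives the robot as it stands.
- The arm moves only by the tool servo_tool, never from a script. Its argument "motion" is a list that holds one entry, the list of rows, each a list of 7 numbers: the shift along the world's x, y, z as a fraction of full scale, then the turn, a rotation vector about the world's x, y, z as a fraction of full scale, then the closure, from 0 (fully open) to 1 (shut). In form: [[[x, y, z, rx, ry, rz, gripper], ...]]. A call has 1 to 10 rows; each row is the pose to reach, as a shift and turn from the pose commanded when the call began, turning the shorter way round; what a row does not reach only later rows make up. Full scale, the value 1, is 0.5 m for a shift and pi rad for a turn. A row lasts 1/10 s, in which the tool goes at most 50 mm and 8.59 degrees, less where a joint would pass 70% of its speed; a pose out of reach is approached as far as the arm can. A call with a number of a shift or a turn outside -1 to 1 is refused whole. A call with a gripper value outside its range is refused whole. The fingers move at their own pace and stop on an object; "newtons" is the grip in N (left out, the last holds). Time passes only in rows, so rows that repeat a pose let the fingers close. It gives the time, the measured TCP pose, the force, the opening and the grip force at its end, in the units of the state.
- manip.read_state(): the state, without advancing time (a new reading comes with each control period).
- manip.camera(name): name is "scene" or "top" or "wrist"; returns a dict with "frame" (420x560x3 uint8, red, green, blue), "range_z" (420x560 float32, mm along the optical axis (not along the pixel's ray), 0 where there is no reading), "vfov" (degrees; the focal length in pixels is half the picture's height over the tangent of half this angle, whatever the lens; pixels are square), "cx", "cy" (the principal point, pixels), "cam_to_world" (4x4, takes a point from camera to world coordinates). Camera axes: x right, y down, z forward; pixel columns grow to the right and rows downward; lengths in mm; the calibration is good to about 2 mm. A picture is of the moment at which its call begins.
- manip.sign_off(): hands the job in; it is judged then, once.
The state is a dict: "clock": time; "joints": joint angles; "qd": joint speeds; "effort": joint torques, N m; "eef_pos": TCP position; "eef_rot": TCP orientation; "wrist_force": force on the tool from outside, world axes, zero at the start; "moment": the same for the moment, N m; "finger_gap": finger opening in mm; "finger_force": force on a finger pad.
Only numpy, scipy, OpenCV 4.12 (cv2) and the standard library are available. Lean on these libraries where they do the work, as an engineer would, in place of code of your own. Each camera call takes 0.05 s, during which the arm holds its last target. There are 200 camera calls.

### The job

Three like air valves stand among other things on the cutting mat. Feel by pressing their buttons which have a stiff return spring and which a weak one, then slide the stiff ones wholly into the bin with the bar arched over its back and the weak ones wholly into the plain bin. They are open below, with a loose core inside, so keep them upright on the mat and never lift them, and leave everything else where it stands.

Things in the scene. Friction and masses are not known exactly. Their poses are not given: they have to be found in the camera images.
- valve_a_mid (a point): Loose upright air valve; all three look alike. Point on its axis, 13 mm above its underside; z up. Round aluminium sleeve 52 mm across, 26 mm high, open below, with a dark core loose in it (1.5-2 mm play, also standing on the mat), up to 36 mm; on top a black spring button 22 mm across, its flat top 52 mm above the mat, travel 10 mm straight down. Stiff spring: 6 N at once, +1 N per mm; weak: 1.2 N, +0.3 N per mm. 0.23 kg.
- valve_b_mid (a point): Loose upright air valve; all three look alike. Point on its axis, 13 mm above its underside; z up. Round aluminium sleeve 52 mm across, 26 mm high, open below, with a dark core loose in it (1.5-2 mm play, also standing on the mat), up to 36 mm; on top a black spring button 22 mm across, its flat top 52 mm above the mat, travel 10 mm straight down. Stiff spring: 6 N at once, +1 N per mm; weak: 1.2 N, +0.3 N per mm. 0.23 kg.
- valve_c_mid (a point): Loose upright air valve; all three look alike. Point on its axis, 13 mm above its underside; z up. Round aluminium sleeve 52 mm across, 26 mm high, open below, with a dark core loose in it (1.5-2 mm play, also standing on the mat), up to 36 mm; on top a black spring button 22 mm across, its flat top 52 mm above the mat, travel 10 mm straight down. Stiff spring: 6 N at once, +1 N per mm; weak: 1.2 N, +0.3 N per mm. 0.23 kg.
- bin_bar: Fixed three-sided white bin, no floor: valves slide in through the open mouth, which faces the robot (turned up to 0.2 rad). Origin on the mat, centre of the inside; +x from mouth to back. Inside x -45 (mouth edge) to +45 mm, y -80 to +80 mm; walls 6 mm thick, 22 mm high. The STIFF bin, known by the 8 mm steel bar arched over its back wall, 130 mm wide, its top 60 mm above the mat.
- bin_plain: Fixed three-sided white bin, no floor: valves slide in through the open mouth, which faces the robot (turned up to 0.2 rad). Origin on the mat, centre of the inside; +x from mouth to back. Inside x -45 (mouth edge) to +45 mm, y -80 to +80 mm; walls 6 mm thick, 22 mm high. The WEAK bin: no bar, back wall as low as the sides.
- jar_mid (a point): Glass jar with white cap, 36 mm across, 50 mm high; bystander standing loose on the bench; point on its axis, half-way up.
- fitting_mid (a point): Brass pipe fitting, 34 mm across, 34 mm high; bystander standing loose on the bench; point on its axis, half-way up.
- spool_mid (a point): Wooden spool, 36 mm across, 36 mm high; bystander standing loose on the bench; point on its axis, half-way up.
- mug_mid (a point): White mug, 80 mm across, 90 mm high, its handle reaching 70 mm from the axis; bystander standing loose on the bench; point on its axis, half-way up.
- glue_mid (a point): White glue bottle, 48 mm across, 130 mm high; bystander standing loose on the bench; point on its axis, half-way up.
- tape_mid (a point): Roll of tape lying flat, 90 mm across, 22 mm high; bystander standing loose on the bench; point on its axis, half-way up.
- stand: Fixed wooden ring, 48 mm across, 12 mm high, holding a bare spare core (29 mm across, with the same button) away to the side; a bystander, no part of the job. Origin on the bench, on its axis.
Things that resemble listed ones, but are neither listed nor needed, are in the scene too. What is shaped like the part that bears valve_a_mid but blue is not meant. Leave any orange look-alike of the bin_bar alone.

How it is judged:
By the outcome, as a careful person would: the job done as asked, in the order asked, and still so for the second after the job is handed in, with the robot touching nothing.
It also fails if it takes over 72 s, if anything falls off the work surface, if the arm or the gripper's body presses on something with over 40 N, if the wrist force passes 120 N, or if a joint passes its speed limit or range.

## Working session

There is one attempt and no reset: what is moved stays moved. The work goes in short steps, Python scripts to look and compute and a tool call to move; the robot and the scene stay as the last step left them, time stands still between calls to the robot, and variables do not carry over. Pictures are saved under pics/ and viewed, at most 10 in all, crops included, and the job is handed in when it is done.

Besides the shell and the picture viewer there is one more tool, called after "Call:" as name(argument=value, ...), one argument or row to a line, values as JSON. servo_tool: Moves the arm, as the interface text tells. Its arguments: {"type":"object","properties":{"motion":{"type":"array"},"newtons":{"type":"number"}},"required":["motion"]}

```bash
mkdir -p pics; cat > h.py <<'E'
import numpy as np, cv2
from cell import manip
def cam(n):
    c=manip.camera(n); c['f']=210/np.tan(np.radians(c['vfov'])/2) if c['frame'].shape[0]==420 else None
    return c
def cloud(c):
    z=c['range_z'].astype(float); v,u=np.mgrid[:z.shape[0],:z.shape[1]]
    p=np.stack([(u-c['cx'])*z/c['f'],(v-c['cy'])*z/c['f'],z],-1)
    T=np.array(c['cam_to_world']); return p@T[:3,:3].T+T[:3,3]
def ray(c,u,v,h):
    T=np.array(c['cam_to_world']); d=T[:3,:3]@np.array([(u-c['cx'])/c['f'],(v-c['cy'])/c['f'],1]); o=T[:3,3]
    return o+d*(h-o[2])/d[2]
def save(c,n): cv2.imwrite('pics/'+n,c['frame'][:,:,::-1])
E
python3 - <<'E'
from h import *
for n in ('top','scene'):
    c=cam(n); save(c,n+'1.png'); print(n,c['vfov'],c['cx'],c['cy'],np.round(c['cam_to_world'],3).tolist()); np.savez('pics/'+n+'1.npz',**c)
s=manip.read_state(); print(s)
E
```

```text
top 45.62843014169514 285.70077753810665 212.96115504248507 [[0.02, -0.988, 0.155, 346.807], [-1.0, -0.02, 0.001, -19.239], [0.002, -0.155, -0.988, 1452.42], [0.0, 0.0, 0.0, 1.0]]
scene 44.2122549841571 285.8961300117636 206.73660765493577 [[0.707, 0.4, -0.583, 1366.917], [0.707, -0.404, 0.58, -802.989], [-0.004, -0.822, -0.569, 857.651], [0.0, 0.0, 0.0, 1.0]]
{'clock': 0.1, 'joints': array([-1.39160199e+00,  3.00397023e-01,  1.52150509e+00, -7.57250078e-06,
        1.32071589e+00, -6.66074892e-02]), 'qd': array([ 0.00038606, -0.0004917 , -0.00191328, -0.00080538, -0.00028518,
       -0.0006464 ]), 'effort': array([-1.70593858e-04, -5.32648051e+01, -3.53286481e+01,  7.08786724e-02,
        2.34802708e-02, -4.84084819e-05]), 'eef_pos': array([ 133.7831223 , -533.23939514,  204.95911375]), 'eef_rot': array([-3.14056909e+00, -6.09267661e-05,  2.45803673e-01]), 'wrist_force': array([-0.2041928 ,  0.43826847, -0.02834939]), 'moment': array([ 0.05277101,  0.00038263, -0.00053208]), 'finger_force': 0.0, 'finger_gap': 94.23275885460224}
```

View pics/top1.png

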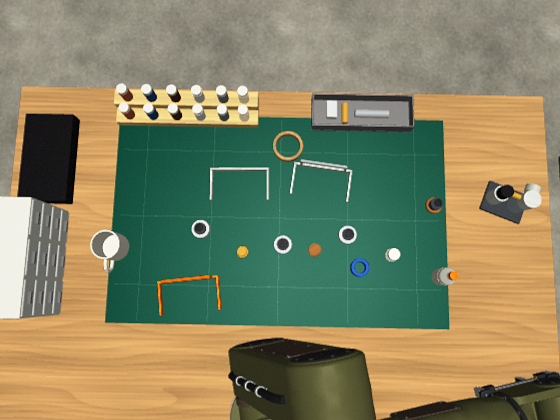

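View pics/scene1.png

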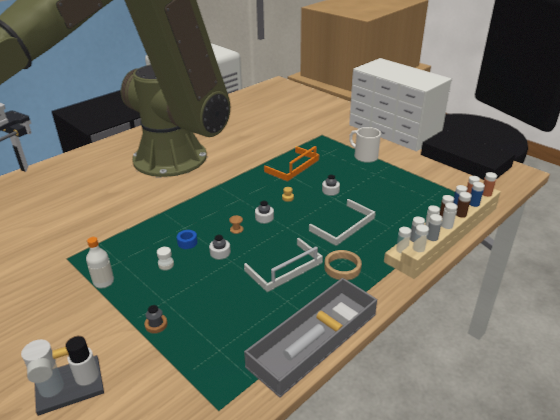

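The top view shows the valves at about (200,229), (283,244) and (347,234). The plain bin is at (240,185), and the barred bin at (321,182). The fitting is at (242,252), the spool at (314,249), the jar at (393,254) and a blue decoy ring at (360,268). The scene view confirms the bar on the bin near (287,265), with the plain bin at (342,222).

```bash
cat > m.py <<'E'
from h import *
def load(n):
    return {k:v for k,v in np.load('pics/'+n,allow_pickle=True).items()}
def main():
    c=load('top1.npz'); P=cloud(c); f=c['frame'].astype(int); g=f.mean(2); sat=f.max(2)-f.min(2)
    s=load('scene1.npz'); S=cloud(s)
    # mat heights check
    print('mat z',P[270,300],P[300,250],S[200,300])
    white=((g>120)&(sat<60)).astype(np.uint8)
    cn,_=cv2.findContours(white[140:315,105:450],cv2.RETR_EXTERNAL,cv2.CHAIN_APPROX_NONE,offset=(105,140))
    for k in cn:
        if len(k)<12: continue
        x,y,w,h=cv2.boundingRect(k); (u,v),r=cv2.minEnclosingCircle(k)
        print('white',x,y,w,h,'c',round(u,1),round(v,1),round(r,1),'z26',ray(c,u,v,26).round(1)[:2],'z22',ray(c,u,v,22).round(1)[:2])
    # scene cloud per object: robust
    for nm,a in (('A',(200,229)),('B',(283,244)),('C',(347,234)),('fit',(242,252)),('spool',(314,249)),('jar',(393,254)),('blue',(360,268)),('ring',(288,146))):
        q=ray(c,*a,20); o=[]
        for Q in (P,S):
            m=(np.hypot(Q[...,0]-q[0],Q[...,1]-q[1])<50)&(Q[...,2]>8)&(Q[...,2]<62)
            X=Q[m]; o+= [X.min(0).round(0),X.max(0).round(0),len(X)]
            b=X[X[:,2]>44]
            if len(b): o.append(('hi',b.mean(0).round(1)))
        print(nm,q.round(0)[:2],o)
    for nm,(u0,u1,v0,v1) in (('plain',(205,274,160,203)),('bar',(285,358,155,206))):
        m=np.zeros_like(white); m[v0:v1,u0:u1]=white[v0:v1,u0:u1]
        v,u=np.nonzero(m); hull=cv2.minAreaRect(np.c_[u,v].astype(np.float32)); box=cv2.boxPoints(hull)
        print(nm,[ray(c,*p,22).round(0)[:2].tolist() for p in box])
if __name__=='__main__': main()
E
python3 m.py
python3 - <<'E'
from m import *
c=load('top1.npz'); cv2.imwrite('pics/crop.png',cv2.resize(c['frame'][130:290,180:420,::-1],None,fx=3.33,fy=3.33,interpolation=cv2.INTER_CUBIC))
E
```

```text
mat z [408.10071062 -62.10659225  -1.85761254] [319.67852946  79.75047472   2.14725914] [496.49778976 121.84075584   3.42394607]
white 439 267 11 18 c 445.5 275.5 9.2 z26 [ 399.7 -474.4] z22 [ 399.9 -475.7]
white 385 248 16 14 c 392.3 254.4 7.8 z26 [ 456.7 -324.2] z22 [ 457. -325.]
white 274 235 18 19 c 282.5 244.0 9.4 z26 [480.  -10.1] z22 [480.3 -10.1]
white 105 230 15 43 c 107.0 251.0 21.1 z26 [449.9 490.7] z22 [450.2 492.1]
white 339 225 18 19 c 347.4 234.1 9.2 z26 [ 512.1 -195.8] z22 [ 512.6 -196.3]
white 191 220 19 18 c 200.1 228.3 9.2 z26 [520.4 228.1] z22 [520.9 228.8]
white 346 169 6 33 c 347.5 185.0 16.1 z26 [ 656.4 -196. ] z22 [ 657.2 -196.5]
white 209 167 60 33 c 238.8 183.0 33.3 z26 [655.8 121.4] z22 [656.7 121.8]
white 290 162 11 32 c 294.5 177.5 16.1 z26 [675.6 -41. ] z22 [676.5 -41. ]
white 301 159 47 12 c 324.0 163.0 23.3 z26 [ 721.  -126.9] z22 [ 722.  -127.2]
A [519. 229.] [array([474., 198.,   8.]), array([562., 267.,  58.]), 274, ('hi', array([521.3, 228.1,  52. ])), array([497., 197.,   8.]), array([549., 248.,  56.]), 245, ('hi', array([523.4, 224.9,  51.9]))]

[... 715 characters left out ...]
.,    8.]), array([486., -84.,  43.]), 132]
jar [ 458. -327.] [array([ 433., -348.,    8.]), array([ 491., -305.,   59.]), 164, ('hi', array([ 457.3, -322.5,   49.9])), array([ 441., -343.,    8.]), array([ 477., -307.,   54.]), 284, ('hi', array([ 460.3, -326.3,   49.4]))]
blue [ 416. -233.] [array([ 368., -278.,    8.]), array([ 445., -200.,   33.]), 188, array([ 394., -260.,    8.]), array([ 449., -206.,   30.]), 278]
ring [772. -20.] [array([726., -62.,   8.]), array([820.,  25.,  31.]), 318, array([732., -66.,   8.]), array([822.,  25.,  27.]), 523]
plain [[703.0, 211.0], [707.0, 37.0], [611.0, 35.0], [607.0, 207.0]]
bar [[630.0, -26.0], [736.0, -39.0], [714.0, -213.0], [609.0, -198.0]]
```

View pics/crop.png

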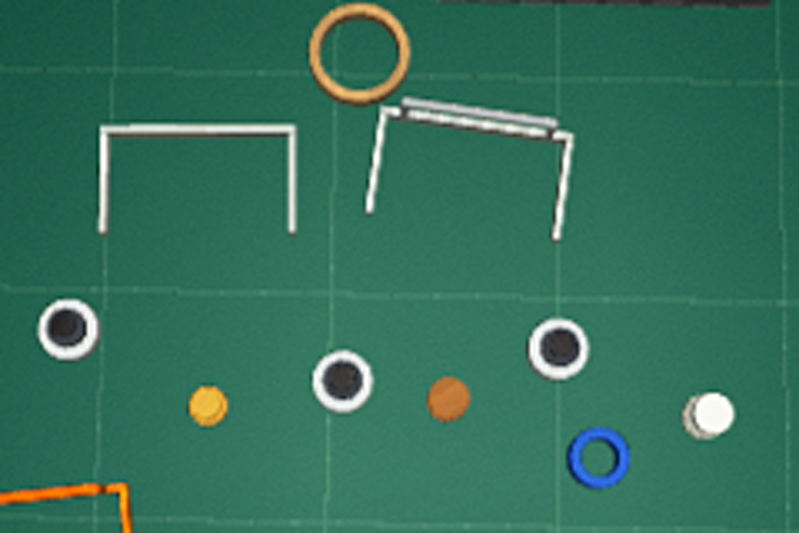

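The crop confirms the layout: three white sleeves with black buttons, the plain bin nearly square to the robot, and the barred bin turned by about -0.12 rad. Estimated positions are A (521,227), B (481,-11), C (513,-196), plain bin centre (654,122) and barred bin centre (664,-118). I'll press C first with the fingers closed.

Call:
servo_tool(
  motion=[
    [[0.758,0.674,-0.05,0,0,-0.078,1],[0.758,0.674,-0.05,0,0,-0.078,1],[0.758,0.674,-0.05,0,0,-0.078,1],[0.758,0.674,-0.05,0,0,-0.078,1],[0.758,0.674,-0.05,0,0,-0.078,1],[0.758,0.674,-0.05,0,0,-0.078,1],[0.758,0.674,-0.05,0,0,-0.078,1],[0.758,0.674,-0.05,0,0,-0.078,1],[0.758,0.674,-0.05,0,0,-0.078,1],[0.758,0.674,-0.05,0,0,-0.078,1]],
  ],
  newtons=10,
)

```text
clock: 1.1
eef_pos: [506.4, -201.5, 180.7]
eef_rot: [-3.142, 0.0, 0.001]
wrist_force: [0.6, -1.5, 0.8]
finger_gap: 17.3
finger_force: 0.0
```

Call:
servo_tool(
  motion=[
    [[0,0,0,0,0,0,1],[0,0,0,0,0,0,1],[0,0,0,0,0,0,1]],
  ],
)

```text
clock: 1.4
eef_pos: [504.6, -203.9, 180.8]
eef_rot: [-3.142, 0.001, -0.0]
wrist_force: [-0.8, 0.5, 0.4]
finger_gap: 0.5
finger_force: 0.0
```

```bash
python3 -c "
from h import *
c=cam('wrist');save(c,'w1.png');np.savez('pics/w1.npz',**c);s=manip.read_state();print(s['eef_pos'],s['eef_rot'],s['wrist_force'],s['finger_gap'])"
```

```text
[ 504.48644675 -204.13523803  180.97123316] [ 3.14155622e+00  1.95298394e-04 -6.94238218e-04] [-0.17926853 -0.22352086 -0.66186143] 0.5854804616955327
```

View pics/w1.png

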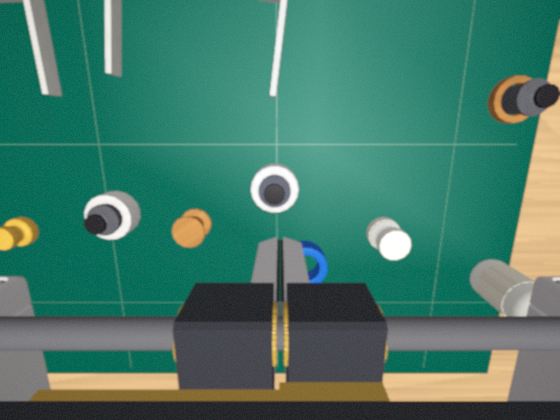

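The wrist view shows valve C at (274,188), with its button at (274,191), and the fingers at (280,265). I'll check C's position, and B's at (112,216), from this view.

```bash
python3 - <<'E'
from m import *
c=load('w1.npz'); P=cloud(c); f=c['frame'].astype(int); g=f.mean(2); sat=f.max(2)-f.min(2)
w=((g>110)&(sat<60)).astype(np.uint8)
for n,(u,v),h in (('C',(274,188),40),('B',(112,216),40)):
    m=w[v-h:v+h,u-h:u+h]; cn,_=cv2.findContours(m,cv2.RETR_EXTERNAL,cv2.CHAIN_APPROX_NONE,offset=(u-h,v-h))
    k=max(cn,key=cv2.contourArea); (a,b),r=cv2.minEnclosingCircle(k); print(n,a,b,r,ray(c,a,b,26).round(1),cv2.boundingRect(k))
    q=ray(c,u,v,26); X=P[(np.hypot(P[...,0]-q[0],P[...,1]-q[1])<45)&(P[...,2]>48)&(P[...,2]<56)]; print(X.mean(0).round(1),X.min(0).round(),X.max(0).round())
E
```

```text
C 274.5 180.54615783691406 32.64213562011719 [ 522.6 -198.4   26. ] (249, 148, 51, 66)
[ 513.3 -197.8   52.1] [ 503. -208.   49.] [ 524. -187.   55.]
B 111.5 214.0 28.65755844116211 [485.3 -17.6  26. ] (83, 190, 58, 51)
[481.7 -12.8  51.8] [471. -23.  48.] [492.  -1.  54.]
```

Call:
servo_tool(
  motion=[
    [[0.018,0.013,-0.1,0,0,0,1],[0.018,0.013,-0.2,0,0,0,1],[0.018,0.013,-0.238,0,0,0,1],[0.018,0.013,-0.246,0,0,0,1],[0.018,0.013,-0.254,0,0,0,1],[0.018,0.013,-0.262,0,0,0,1],[0.018,0.013,-0.266,0,0,0,1],[0.018,0.013,-0.268,0,0,0,1],[0.018,0.013,-0.268,0,0,0,1],[0.018,0.013,-0.268,0,0,0,1]],
  ],
)

```text
clock: 2.45
eef_pos: [514.6, -196.9, 47.5]
eef_rot: [3.141, -0.001, 0.001]
wrist_force: [0.0, -0.7, 1.9]
finger_gap: 0.5
finger_force: 1.3
```

Call:
servo_tool(
  motion=[
    [[0,0,0,0,0,0,1],[0,0,0,0,0,0,1]],
  ],
)

```text
clock: 2.65
eef_pos: [514.4, -196.8, 47.1]
eef_rot: [3.141, -0.0, 0.001]
wrist_force: [0.4, -1.0, 3.2]
finger_gap: 0.3
finger_force: 1.4
```

C is weak: about 3 N at 5 mm of travel. Next is B.

Call:
servo_tool(
  motion=[
    [[0,0,0.07,0,0,0,1],[0,0,0.08,0,0,0,1],[-0.065,0.37,0.08,0,0,0,1],[-0.065,0.37,0.08,0,0,0,1],[-0.065,0.37,0.08,0,0,0,1],[-0.065,0.37,0.08,0,0,0,1],[-0.065,0.37,0.06,0,0,0,1],[-0.065,0.37,0.03,0,0,0,1],[-0.065,0.37,0.015,0,0,0,1],[-0.065,0.37,0.008,0,0,0,1]],
  ],
)

```text
clock: 3.65
eef_pos: [481.5, -12.1, 50.2]
eef_rot: [-3.141, 0.001, 0.0]
wrist_force: [-1.5, -0.1, 8.1]
finger_gap: 0.3
finger_force: 4.0
```

Call:
servo_tool(
  motion=[
    [[0,0,-0.006,0,0,0,1],[0,0,-0.01,0,0,0,1],[0,0,-0.01,0,0,0,1],[0,0,-0.01,0,0,0,1]],
  ],
)

```text
clock: 4.05
eef_pos: [482.1, -12.2, 46.7]
eef_rot: [-3.142, -0.0, -0.0]
wrist_force: [-3.8, 0.4, 12.0]
finger_gap: 0.2
finger_force: 5.8
```

B is stiff: 8–12 N. Next is A.

Call:
servo_tool(
  motion=[
    [[0,0,0.07,0,0,0,1],[0,0,0.08,0,0,0,1],[0.081,0.478,0.08,0,0,0,1],[0.081,0.478,0.08,0,0,0,1],[0.081,0.478,0.08,0,0,0,1],[0.081,0.478,0.08,0,0,0,1],[0.081,0.478,0.08,0,0,0,1],[0.081,0.478,0.08,0,0,0,1],[0.081,0.478,0.06,0,0,0,1],[0.081,0.478,0.03,0,0,0,1]],
  ],
)

```text
clock: 5.05
eef_pos: [522.5, 226.1, 60.2]
eef_rot: [-3.142, -0.001, -0.0]
wrist_force: [0.1, -0.2, -0.0]
finger_gap: 0.4
finger_force: 0.0
```

Call:
servo_tool(
  motion=[
    [[0,0,-0.008,0,0,0,1],[0,0,-0.016,0,0,0,1],[0,0,-0.024,0,0,0,1],[0,0,-0.028,0,0,0,1],[0,0,-0.028,0,0,0,1],[0,0,-0.028,0,0,0,1]],
  ],
)

```text
clock: 5.65
eef_pos: [522.9, 226.9, 48.0]
eef_rot: [-3.141, -0.002, 0.0]
wrist_force: [-2.2, -2.2, 9.6]
finger_gap: 0.5
finger_force: 5.2
```

A is stiff too (about 10 N), so A and B go to the barred bin and C to the plain one. The fingers will close along bin x, giving the most room inside. B goes first: back to it, turning the tool and opening on the way.

Call:
servo_tool(
  motion=[
    [[0,0,0.07,0,0,0.04,1],[0,0,0.1,0,0,0.09,0],[-0.083,-0.478,0.1,0,0,0.14,0],[-0.083,-0.478,0.1,0,0,0.18,0],[-0.083,-0.478,0.1,0,0,0.23,0],[-0.083,-0.478,0.1,0,0,0.27,0],[-0.083,-0.478,0.1,0,0,0.32,0],[-0.083,-0.478,0.1,0,0,0.36,0],[-0.083,-0.478,0.1,0,0,0.41,0],[-0.083,-0.478,0.1,0,0,0.46,0]],
  ],
)

```text
clock: 6.65
eef_pos: [480.7, -12.8, 97.2]
eef_rot: [3.141, -0.0, 1.412]
wrist_force: [-0.1, 0.5, 0.7]
finger_gap: 69.0
finger_force: 0.0
```

Call:
servo_tool(
  motion=[
    [[0,0,0,0,0,0,0],[0,0,0,0,0,0,0]],
  ],
)

```text
clock: 6.85
eef_pos: [480.8, -11.9, 97.0]
eef_rot: [3.141, -0.0, 1.403]
wrist_force: [-0.6, 0.6, 0.7]
finger_gap: 85.2
finger_force: 0.0
```

```bash
python3 - <<'E'
from m import *
print(manip.read_state()['eef_pos'],manip.read_state()['eef_rot'])
c=cam('wrist'); save(c,'w2.png'); P=cloud(c)
for n,q in (('B',(481.5,-12)),):
    X=P[(np.hypot(P[...,0]-q[0],P[...,1]-q[1])<25)&(P[...,2]>48)&(P[...,2]<56)]; print(n,len(X),X.mean(0).round(1),X.min(0).round(),X.max(0).round())
# bin walls from depth: points 15..26 high beyond x 590
m=(P[...,2]>14)&(P[...,2]<26)&(P[...,0]>590)&(P[...,0]<760)&(abs(P[...,1])<260)
X=P[m]; np.savez('pics/w2.npz',**c); print(len(X))
for y in range(-240,240,20):
    a=X[(X[:,1]>=y)&(X[:,1]<y+20)]
    if len(a)>5: print(y,len(a),np.percentile(a[:,0],[2,50,98]).round(),np.percentile(a[:,1],[2,50,98]).round())
E
```

```text
[480.75645551 -11.86503264  97.03418782] [ 3.14127504e+00 -6.37075742e-05  1.40315497e+00]
B 626 [480.8 -11.2  52. ] [470. -23.  48.] [491.  -1.  54.]
4344
-120 106 [711. 712. 717.] [-109. -104. -100.]
-100 238 [712. 714. 716.] [-100.  -91.  -81.]
-80 157 [714. 716. 718.] [-80. -72. -61.]
-60 193 [681. 706. 719.] [-59. -42. -40.]
-40 792 [631. 664. 711.] [-40. -35. -29.]
20 1088 [611. 657. 703.] [33. 37. 40.]
40 429 [699. 701. 706.] [40. 50. 60.]
60 454 [699. 701. 706.] [60. 70. 79.]
80 488 [699. 700. 705.] [ 80.  90. 100.]
100 399 [698. 700. 705.] [100. 108. 116.]
```

View pics/w2.png

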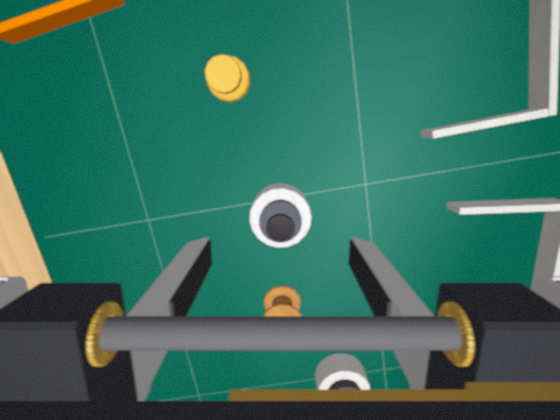

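The view shows B centred between the open fingers at (280,217). The wall points agree with both bin poses. I'll lower and grip lightly.

Call:
servo_tool(
  motion=[
    [[0,0.001,-0.08,0,0,0.014,0],[0,0.001,-0.15,0,0,0.014,0],[0,0.001,-0.175,0,0,0.014,0],[0,0.001,-0.18,0,0,0.014,0],[0,0.001,-0.18,0,0,0.014,0.5],[0,0.001,-0.18,0,0,0.014,0.5],[0,0.001,-0.18,0,0,0.014,0.5],[0,0.001,-0.18,0,0,0.014,0.6],[0,0.001,-0.18,0,0,0.014,0.6],[0,0.001,-0.18,0,0,0.014,0.6]],
  ],
  newtons=12,
)

```text
clock: 7.9
eef_pos: [480.9, -11.2, 7.2]
eef_rot: [3.141, -0.0, 1.452]
wrist_force: [-0.6, 0.2, 3.6]
finger_gap: 51.7
finger_force: 12.0
```

Call:
servo_tool(
  motion=[
    [[0.02,-0.016,0,0,0,0,0.6],[0.05,-0.042,0,0,0,0,0.6],[0.085,-0.07,0,0,0,0,0.6],[0.118,-0.1,0,0,0,0,0.6],[0.145,-0.14,0,0,0,0,0.6],[0.17,-0.18,0,0,0,0,0.6],[0.195,-0.22,0,0,0,0,0.6],[0.215,-0.25,0,0,0,0,0.6],[0.225,-0.268,0,0,0,0,0.6],[0.23,-0.275,0,0,0,0,0.6]],
  ],
)

```text
clock: 8.9
eef_pos: [595.8, -149.1, 7.1]
eef_rot: [-3.141, -0.001, 1.451]
wrist_force: [-3.5, 4.7, 8.5]
finger_gap: 51.7
finger_force: 12.0
```

Call:
servo_tool(
  motion=[
    [[0.03,-0.003,0,0,0,0,0.6],[0.06,-0.007,0,0,0,0,0.6],[0.09,-0.01,0,0,0,0,0.6],[0.11,-0.012,0,0,0,0,0.6],[0.11,-0.012,0,0,0,0,0.6],[0.11,-0.012,0,0,0,0,0.6]],
  ],
)

```text
clock: 9.5
eef_pos: [651.1, -154.7, 7.2]
eef_rot: [3.14, 0.0, 1.452]
wrist_force: [1.8, 0.2, 1.7]
finger_gap: 51.6
finger_force: 12.0
```

Call:
servo_tool(
  motion=[
    [[0,0,0,0,0,0,0.33],[0,0,0,0,0,0,0.33],[0,0,0,0,0,0,0.33],[0,0,0,0,0,0,0.33],[0,0,0.02,0,0,0,0.33],[0,0,0.08,0,0,0,0.33],[0,0,0.16,0,0,0,0.33],[0,0,0.22,0,0,0,0.33],[0,0,0.25,0,0,0,0.33],[0,0,0.25,0,0,0,0]],
  ],
)

```text
clock: 10.5
eef_pos: [651.5, -154.9, 134.2]
eef_rot: [3.138, 0.001, 1.452]
wrist_force: [-0.3, -0.0, -0.7]
finger_gap: 67.8
finger_force: 0.0
```

```bash
python3 - <<'E'
from m import *
s=manip.read_state();print(s['eef_pos'],s['eef_rot'],s['finger_gap'])
c=cam('wrist'); save(c,'w3.png'); np.savez('pics/w3.npz',**c);P=cloud(c)
X=P[(np.hypot(P[...,0]-651,P[...,1]+155)<30)&(P[...,2]>48)&(P[...,2]<56)]; print(len(X),X.mean(0).round(1))
E
```

```text
[ 651.46266258 -154.92107698  134.24554988] [3.13805909e+00 6.02266116e-04 1.45203720e+00] 67.76848147708839
478 [ 649.7 -154.8   52.1]
```

View pics/w3.png

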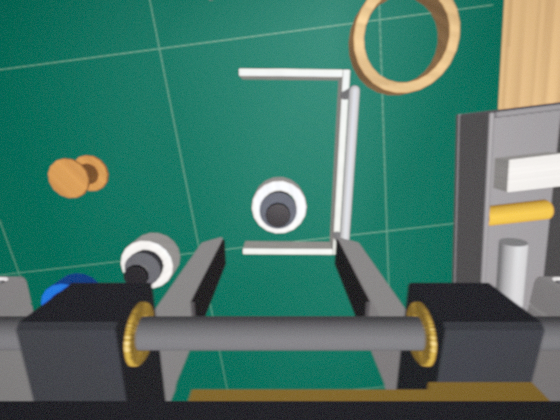

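B is upright inside the barred bin, at (278,205) in the view. Next is A.

Call:
servo_tool(
  motion=[
    [[-0.259,0.764,0,0,0,0,0],[-0.259,0.764,0,0,0,0,0],[-0.259,0.764,0,0,0,0,0],[-0.259,0.764,0,0,0,0,0],[-0.259,0.764,0,0,0,0,0],[-0.259,0.764,0,0,0,0,0],[-0.259,0.764,0,0,0,0,0],[-0.259,0.764,0,0,0,0,0],[-0.259,0.764,-0.06,0,0,0,0],[-0.259,0.764,-0.06,0,0,0,0]],
  ],
)

```text
clock: 11.55
eef_pos: [518.3, 227.6, 97.1]
eef_rot: [-3.134, 0.004, 1.454]
wrist_force: [-0.2, -0.6, -0.4]
finger_gap: 94.1
finger_force: 0.0
```

Call:
servo_tool(
  motion=[
    [[0,0,0,0,0,0,0],[0,0,0,0,0,0,0]],
  ],
)

```text
clock: 11.75
eef_pos: [521.8, 226.4, 102.4]
eef_rot: [3.142, 0.0, 1.451]
wrist_force: [0.4, 0.4, 0.3]
finger_gap: 93.6
finger_force: 0.0
```

```bash
python3 - <<'E'
from m import *
s=manip.read_state();print(s['eef_pos'],s['eef_rot'],s['finger_gap'])
P=cloud(cam('wrist'))
X=P[(np.hypot(P[...,0]-522,P[...,1]-227)<30)&(P[...,2]>48)&(P[...,2]<56)]; print(len(X),X.mean(0).round(1))
m=(P[...,2]>14)&(P[...,2]<26)&(P[...,0]>580)&(P[...,0]<720)&(P[...,1]>150)&(P[...,1]<240);X=P[m];print(len(X),np.percentile(X,[2,98],axis=0).round(1) if len(X) else 0)
E
```

```text
[521.80188288 226.37217904 102.35030458] [3.14150100e+00 1.63605554e-05 1.45061081e+00] 93.61525440440558
599 [521.4 227.   52.1]
1660 [[608.9 152.8  14.5]
 [702.5 206.   23.4]]
```

Call:
servo_tool(
  motion=[
    [[0,0.001,-0.08,0,0,0,0],[0,0.001,-0.16,0,0,0,0],[0,0.001,-0.185,0,0,0,0],[0,0.001,-0.191,0,0,0,0],[0,0.001,-0.191,0,0,0,0.5],[0,0.001,-0.191,0,0,0,0.5],[0,0.001,-0.191,0,0,0,0.5],[0,0.001,-0.191,0,0,0,0.6],[0,0.001,-0.191,0,0,0,0.6],[0,0.001,-0.191,0,0,0,0.6]],
  ],
)

```text
clock: 12.8
eef_pos: [521.3, 227.9, 6.8]
eef_rot: [3.141, -0.0, 1.452]
wrist_force: [-1.2, -0.9, 3.1]
finger_gap: 52.7
finger_force: 12.0
```

Call:
servo_tool(
  motion=[
    [[0.01,-0.02,0,0,0,0,0.6],[0.025,-0.06,0,0,0,0,0.6],[0.04,-0.11,0,0,0,0,0.6],[0.045,-0.165,0,0,0,0,0.6],[0.05,-0.22,0,0,0,0,0.6],[0.05,-0.28,0,0,0,0,0.6],[0.05,-0.34,0,0,0,0,0.6],[0.05,-0.4,0,0,0,0,0.6],[0.052,-0.44,0,0,0,0,0.6],[0.052,-0.454,0,0,0,0,0.6]],
  ],
)

```text
clock: 13.8
eef_pos: [547.6, -1.2, 6.8]
eef_rot: [3.141, -0.0, 1.45]
wrist_force: [1.2, 3.9, 4.3]
finger_gap: 52.4
finger_force: 12.0
```

Call:
servo_tool(
  motion=[
    [[0.015,-0.04,0,0,0,0,0.6],[0.035,-0.085,0,0,0,0,0.6],[0.06,-0.125,0,0,0,0,0.6],[0.095,-0.145,0,0,0,0,0.6],[0.13,-0.157,0,0,0,0,0.6],[0.17,-0.159,0,0,0,0,0.6],[0.205,-0.159,0,0,0,0,0.6],[0.224,-0.159,0,0,0,0,0.6],[0.224,-0.159,0,0,0,0,0.6],[0.224,-0.159,0,0,0,0,0.6]],
  ],
)

```text
clock: 14.8
eef_pos: [660.0, -78.6, 6.8]
eef_rot: [3.14, 0.0, 1.452]
wrist_force: [3.2, -0.1, 3.7]
finger_gap: 52.3
finger_force: 12.0
```

Call:
servo_tool(
  motion=[
    [[0,0,0,0,0,0,0.33],[0,0,0,0,0,0,0.33],[0,0,0,0,0,0,0.33],[0,0,0,0,0,0,0.33],[0,0,0.02,0,0,0,0.33],[0,0,0.08,0,0,0,0.33],[0,0,0.16,0,0,0,0.33],[0,0,0.2,0,0,0,0.33],[0,0,0.22,0,0,0,0.33],[0,0,0.22,0,0,0,0]],
  ],
)

```text
clock: 15.8
eef_pos: [659.6, -78.8, 117.8]
eef_rot: [3.14, 0.0, 1.452]
wrist_force: [0.2, 0.6, -0.6]
finger_gap: 68.1
finger_force: 0.0
```

Call:
servo_tool(
  motion=[
    [[-0.293,-0.238,0,0,0,0,0],[-0.293,-0.238,0,0,0,0,0],[-0.293,-0.238,0,0,0,0,0],[-0.293,-0.238,0,0,0,0,0],[-0.293,-0.238,0,0,0,0,0],[-0.293,-0.238,-0.03,0,0,0,0],[-0.293,-0.238,-0.03,0,0,0,0]],
  ],
)

```text
clock: 16.5
eef_pos: [511.8, -197.0, 99.0]
eef_rot: [-3.138, -0.001, 1.452]
wrist_force: [-0.5, -0.0, 0.5]
finger_gap: 94.0
finger_force: 0.0
```

```bash
python3 - <<'E'
from m import *
s=manip.read_state();print(s['eef_pos'],s['eef_rot'],s['finger_gap'])
P=cloud(cam('wrist'))
for q in ((513.5,-197.5),(660,-79),(650,-155)):
    X=P[(np.hypot(P[...,0]-q[0],P[...,1]-q[1])<30)&(P[...,2]>48)&(P[...,2]<56)]; print(len(X),X.mean(0).round(1) if len(X) else 0)
E
```

```text
[ 511.8225594  -197.04915385   99.02592908] [-3.13774007e+00 -1.34488631e-03  1.45186027e+00] 94.0324456316233
619 [ 512.7 -197.3   52. ]
1045 [657.2 -80.2  51.9]
791 [ 648.6 -155.1   52. ]
```

Call:
servo_tool(
  motion=[
    [[0,0,-0.05,0,0,0,0],[0,0,-0.12,0,0,0,0],[0,0,-0.18,0,0,0,0],[0,0,-0.191,0,0,0,0],[0,0,-0.191,0,0,0,0.5],[0,0,-0.191,0,0,0,0.5],[0,0,-0.191,0,0,0,0.5],[0,0,-0.191,0,0,0,0.6],[0,0,-0.191,0,0,0,0.6],[0,0,-0.191,0,0,0,0.6]],
  ],
)

```text
clock: 17.55
eef_pos: [512.9, -197.8, 6.4]
eef_rot: [3.141, 0.0, 1.452]
wrist_force: [-1.0, -0.3, 3.5]
finger_gap: 50.7
finger_force: 12.0
```

Call:
servo_tool(
  motion=[
    [[0.012,0.02,0,0,0,0,0.6],[0.035,0.06,0,0,0,0,0.6],[0.055,0.11,0,0,0,0,0.6],[0.065,0.165,0,0,0,0,0.6],[0.066,0.225,0,0,0,0,0.6],[0.066,0.285,0,0,0,0,0.6],[0.066,0.345,0,0,0,0,0.6],[0.066,0.405,0,0,0,0,0.6],[0.066,0.455,0,0,0,0,0.6],[0.066,0.486,0,0,0,0,0.6]],
  ],
)

```text
clock: 18.55
eef_pos: [546.0, 47.0, 6.3]
eef_rot: [3.141, 0.0, 1.453]
wrist_force: [0.2, -5.4, 4.4]
finger_gap: 50.9
finger_force: 12.0
```

Call:
servo_tool(
  motion=[
    [[0.012,0.04,0,0,0,0.01,0.6],[0.03,0.085,0,0,0,0.02,0.6],[0.055,0.125,0,0,0,0.03,0.6],[0.085,0.145,0,0,0,0.044,0.6],[0.12,0.15,0,0,0,0.044,0.6],[0.155,0.15,0,0,0,0.044,0.6],[0.185,0.15,0,0,0,0.044,0.6],[0.202,0.15,0,0,0,0.044,0.6],[0.202,0.15,0,0,0,0.044,0.6],[0.202,0.15,0,0,0,0.044,0.6]],
  ],
)

```text
clock: 19.55
eef_pos: [647.5, 120.4, 6.3]
eef_rot: [3.14, -0.0, 1.59]
wrist_force: [3.2, 0.5, 3.2]
finger_gap: 50.9
finger_force: 12.0
```

Call:
servo_tool(
  motion=[
    [[0,0,0,0,0,0,0.33],[0,0,0,0,0,0,0.33],[0,0,0,0,0,0,0.33],[0,0,0,0,0,0,0.33],[0,0,0.02,0,0,0,0.33],[0,0,0.08,0,0,0,0.33],[0,0,0.16,0,0,0,0.33],[0,0,0.22,0,0,0,0.33],[0,0,0.3,0,0,0,0.33],[0,0,0.35,0,0,0,0.33]],
  ],
)

```text
clock: 20.55
eef_pos: [647.1, 120.4, 185.0]
eef_rot: [3.138, -0.0, 1.59]
wrist_force: [0.2, -0.6, 0.0]
finger_gap: 62.9
finger_force: 0.0
```

Call:
servo_tool(
  motion=[
    [[-0.3,0,0.1,0,0,0,0],[-0.3,0,0.1,0,0,0,0],[-0.4,0,0.1,0,0,0,0],[-0.4,0,0.1,0,0,0,0],[-0.4,0,0.1,0,0,0,0],[-0.4,0,0.1,0,0,0,0],[-0.4,0,0.1,0,0,0,0]],
  ],
)

```text
clock: 21.25
eef_pos: [447.6, 120.3, 231.3]
eef_rot: [3.141, -0.0, 1.59]
wrist_force: [0.3, 0.2, 0.4]
finger_gap: 94.1
finger_force: 0.0
```

```bash
python3 - <<'E'
from m import *
c=cam('scene'); save(c,'s2.png'); t=cam('top'); save(t,'t2.png')
S=cloud(c);T=cloud(t)
for q in ((647,120),(659,-79),(650,-155)):
  for P in (S,T):
    X=P[(np.hypot(P[...,0]-q[0],P[...,1]-q[1])<30)&(P[...,2]>45)&(P[...,2]<58)]; print(q,len(X),X.mean(0).round(1) if len(X) else 0)
for nm in ('fit','spool','jar','blue'):
    q=dict(fit=(459,105),spool=(469,-102),jar=(459,-325),blue=(421,-233))[nm]
    X=S[(np.hypot(S[...,0]-q[0],S[...,1]-q[1])<50)&(S[...,2]>8)&(S[...,2]<62)]; print(nm,X.min(0).round(),X.max(0).round())
E
```

```text
(647, 120) 40 [647.  120.4  51.4]
(647, 120) 41 [645.4 123.5  51.9]
(659, -79) 47 [660.1 -80.2  51.7]
(659, -79) 43 [658.2 -76.4  51.6]
(650, -155) 53 [ 651.4 -155.9   52.1]
(650, -155) 43 [ 649.8 -152.4   52.8]
fit [442.  88.   8.] [479. 121.  39.]
spool [ 451. -120.    8.] [487. -85.  40.]
jar [ 438. -343.    8.] [ 479. -309.   54.]
blue [ 394. -259.    8.] [ 449. -207.   29.]
```

View pics/s2.png

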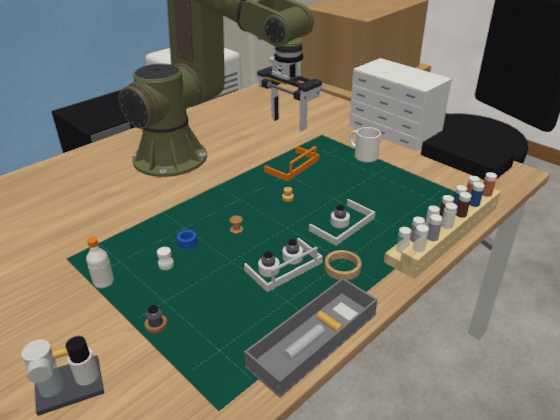

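View pics/t2.png

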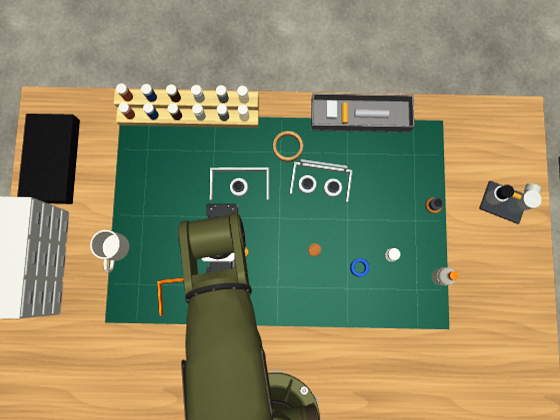

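Both views agree. Two stiff valves stand upright in the barred bin, at top (307,184) and (333,187), and the weak one is in the plain bin at (239,187). The bystanders have not moved, and the arm is clear.

```bash
python3 -c "
from cell import manip
print(manip.sign_off())"
```

```text
the job is handed in; nothing more can be done
None
```

The job is handed in: stiff valves A and B stand upright in the barred bin, weak valve C stands upright in the plain bin, and nothing else had moved in the last camera views, at about 21 s of the 72 s allowed.

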